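# Log the seventh dose on the tally counter

## Robot

A 6-joint arm with a two-finger parallel gripper is mounted at the origin on a cart in front of the work surface, level with it; the furniture and walls round the work are solid. World frame = base frame: x ahead of the robot, y to its left, z up, the work surface at z = 0. Lengths are in mm, angles in rad, forces in N, time in s.
With the tool pointing down it reaches from about 350 to 875 mm from the base axis. Payload 4.2 kg.
Tool frame: the origin (TCP) lies at the very end of the fingers, on their centre line; the grasp point (between the pads) lies 19 mm behind it; z points along the fingers, y is the line along which they close (so a half turn about z gives the same grasp; the last joint's range is limited). The gripper opens to 85 mm and grips with 20 to 120 N. Pads are 22 mm wide; open, the fingers measure 114 mm over their backs; the gripper's body (76 mm by 85 mm) begins 54 mm behind the grasp point. The pads swing forward as they close: fully open they stand 13 mm farther back than shut.
Start: joints at [1.52, 0.385, 0.008, 0, -1.194, -0.259], TCP at [190.51, 595.235, 231.312] pointing down, gripper open.
Joint ranges: [-3.14, 3.14], [-1.21, 2.06], [-1.07, 1.41], [-3.16, 2.05], [-2.99, -0.16], [-3.1, 3.1]. Speed limits (rad/s): [2.79, 2.79, 3.14, 3.14, 3.14, 3.14].

## Interface

Orientations are given as a unit quaternion [x, y, z, w].
In Python, from bench import arm gives the robot as it stands. The module is installed in compiled form; this text tells all that it offers.
- The arm moves only by the tool drive_tool, never from a script. Its argument "targets" is a list of rows, each a list of 5 numbers: the closure, from -1 (fully open) to 1 (shut), then the shift along the tool's x, y, z in mm, then the turn about the tool's z in degrees. In form: [[grip, tx, ty, tz, roll], ...]. A call has 1 to 12 rows; each row is the pose to reach, as a shift and turn from the pose commanded when the call began, along the tool's axes at that moment; what a row does not reach only later rows make up. A row lasts 1/10 s, in which the tool goes at most 50 mm and 8.59 degrees, less where a joint would pass 70% of its speed; a pose out of reach is approached as far as the arm can. A call with a gripper value outside its range is refused whole. The fingers move at their own pace and stop on an object; the grip force is fixed at half the most. Time passes only in rows, so rows that repeat a pose let the fingers close. It gives the time, the measured TCP pose, the force, the opening and the grip force at its end, in the units of the state.
- arm.read_state(): the state, without advancing time (a new reading comes with each control period).
- arm.get_image(name): name is "side" or "top" or "wrist"; returns the picture (480x640x3 uint8, blue, green, red); there is no depth.
- arm.camera_params(name): a dict with "fov_y" (degrees; the focal length in pixels is half the picture's height over the tangent of half this angle, whatever the lens; pixels are square), "cx", "cy" (the principal point, pixels), "rvec" (rotation vector, rad) and "tvec" (3), from world to camera coordinates, as OpenCV has them; the wrist camera has in their place "tool_from_camera" (4x4, takes a point from camera to tool coordinates, whose origin is the TCP and whose axes are the flange's). Camera axes: x right, y down, z forward; pixel columns grow to the right and rows downward; lengths in mm; the calibration is good to about 2 mm. A picture is of the moment at which its call begins: read the wrist's pose just before it. camera_params takes no time and is no camera call.
- arm.job_done(): hands the job in; it is judged then, once.
The state is a dict: "clock": time; "joints": joint angles; "joint_vel": joint speeds; "joint_efforts": joint torques, N m; "position": TCP position; "ee_rot": TCP orientation; "contact_force": force on the tool from outside, world axes, zero at the start; "wrist_torque": the same for the moment, N m; "gripper_width": finger opening in mm; "grasp_force": force on a finger pad.
Only numpy, scipy, OpenCV 4.12 (cv2) and the standard library are available. Lean on these libraries where they do the work, as an engineer would, in place of code of your own. Each camera call takes 0.05 s, during which the arm holds its last target. There are 200 camera calls.

## Task

This is the seventh dose of the morning. Pick the steel dosing cup out from between its neighbours and stand it upright in the middle of the round steel pan of the scale, with no part hanging over the pan's edge, and let go; then, with the cup on the pan, press the red button of the blue tally counter, one full press at a time, until the drum shows 7 at the red pointers, and do not go past it. Turn the drum only with the button, and leave the custard tart, the dark espresso cup and the small glass standing where they are.

Things in the scene. Friction and masses are not known exactly. Their poses are not given: they have to be found in the camera images.
- cup_center (a point): The dosing cup: open, straight-sided brushed steel cup without handle, 59 mm in diameter, 57 mm high, about 0.1 kg, loose. The point is its centre, half-way up (28.5 mm above its foot); z is its axis. It starts upright on the counter top with tart, espresso cup and glass close round it: fingers fit beside it from some directions only.
- pan_center (a point): Round steel pan, 80 mm in diameter, 6 mm thick, fixed in the middle of the flat black coffee scale (112 x 128 mm, 19 mm high, fixed; on the left or on the right). The point is the centre of the pan's upper face, 25 mm above the counter top; z up, x and y along the scale's short and long sides. The cup's centre belongs 28.5 mm above it.
- button_top (a point): Red round push button, 30 mm in diameter, on top of the fixed blue tally counter (80 x 100 mm, 72 mm high). The point is the centre of its upper face, 94 mm above the counter top when up, and moves with it. It goes straight down 10.5 mm to a hard stop and springs back. z up, x from the counter's front to its back. The counter's middle is 27 mm to -y of it.
- window (a point): Middle of the reading line in the counter's window, 45 mm to -y and 19 mm to -x of the button's axis, 63 mm above the counter top, on the sloping front upper side of the drum. Two small red pointers beside the window mark the line; the number level with them is the reading.
- counter_drum (a joint): White drum behind the window with black numerals 0 to 9. The value in rad is the reading times 0.6283 (4.398 shows 7); it grows with each press. It clicks home in each number by itself and does not turn back. It starts somewhere from 0 to 5; now and then it was left half-way between two numbers, and the first press then brings it to the higher one.
- counter_button (a joint): How far the button is pressed, in m: 0 up, 0.0105 at the stop. A press past about 8.5 mm moves the drum on by exactly one number; then the button must come all the way up before the next press. It takes about 5 N to pass the click, 2 to 4 N of spring along the stroke, and more only at the stop.
- brewer_front (a point): The tall black coffee brewer that stands behind the work, fixed: the foot of the middle of its column's front face, on the counter top. The column, 55 mm wide in y, reaches from here 120 mm to +x and 0.52 m up; its base plate (36 mm high, about 0.2 m wide, to +y of the column) begins at the same x. The arm must not run into it when it swings across.
- tart_center (a point): A custard tart, round, 66 mm in diameter, 25 mm high; loose; the point is its centre, half-way up. Leave it where it stands.
- espresso_cup_center (a point): A dark blue-green espresso cup, 64 (x) x 88 (y, handle included, handle to -y) x 50 mm high; loose; the point is the centre of that outline, half-way up. Leave it where it stands.
- shot_glass_center (a point): A small clear glass, 48 mm in diameter, 58 mm high; loose; the point is its centre, half-way up. Leave it where it stands.
Mind the look-alikes: they are no part of the job. What is shaped like the part that bears cup_center but brown or pink is not meant.

How it is judged (in metres and radians):
On the way, in this order (a step that is already met when the one before it is completed fails the run):
1. the dosing cup stands upright and released on the pan, centred with no overhang (horizontal distance between cup_center and pan_center below 0.011 m and z of cup_center in the frame of pan_center between 0.0255 and 0.0325 m and angle between cup_center's own z axis and vertical below 0.08 rad and contact force between the fingers and dosing_cup below 0.1 N), for 0.2 s.
2. the counter shows 7 and the button is up again (value of joint counter_drum between 4.24824 and 4.54824 rad and value of joint counter_button below 0.002 m), for 0.2 s.
At the end, for the whole second after the job is handed in: The dosing cup stands still and upright (within 0.08 rad) on the scale's pan, its centre within 11 mm of the pan's centre; the counter shows 7 (drum within 0.15 rad of 4.398) with its button up (under 2 mm); tart, espresso cup and glass are within 20 mm of where they started (all of step 2 and horizontal distance between cup_center and pan_center below 0.011 m and z of cup_center in the frame of pan_center between 0.0255 and 0.0325 m and angle between cup_center's own z axis and vertical below 0.08 rad and linear speed of dosing_cup below 0.02 m/s and distance of each of tart_center, espresso_cup_center, shot_glass_center from where it was at the start of the episode below 0.02 m); the robot touches nothing.
It fails at once if the tart, the espresso cup or the glass is shifted by more than 20 mm or knocked over (distance of any of tart_center, espresso_cup_center, shot_glass_center from where it was at the start of the episode above 0.02 m or angle between any of tart_center, espresso_cup_center, shot_glass_center's own z axis and vertical above 0.5 rad).
It fails at once if the counter is stepped past 7 (value of joint counter_drum above 4.61815 rad).
It fails at once if the button is pressed while the cup is not on the pan (value of joint counter_button above 0.005 m and horizontal distance between cup_center and pan_center above 0.02 m).
It fails at once if the robot touches the drum (contact force between any of the fingers, the arm and counter_drum above 0.5 N).
It also fails if it takes over 64 s, if anything falls off the work surface, if the arm or the gripper's body presses on something with over 40 N, if the wrist force passes 120 N, or if a joint passes its speed limit or range.

## Working session

There is one attempt and no reset: what is moved stays moved. The work goes in short steps, Python scripts to look and compute and a tool call to move; the robot and the scene stay as the last step left them, time stands still between calls to the robot, and variables do not carry over. Pictures are saved under pics/ and viewed, at most 10 in all, crops included, and the job is handed in when it is done.

Besides the shell and the picture viewer there is one more tool, called after ">>>" by a JSON object that holds its "name" and its "arguments". drive_tool: Moves the arm, as the interface text tells. Its arguments: {"type":"object","properties":{"targets":{"type":"array","items":{"type":"array","items":{"type":"number"}}}},"required":["targets"]}

```bash
mkdir -p pics; python3 - <<'E'
from bench import arm
import cv2,numpy as np
print(arm.read_state())
for n in("side","top","wrist"):
    cv2.imwrite(f"pics/{n}0.png",arm.get_image(n)); print(n,arm.camera_params(n))
E
```

```text
{'clock': 0.0, 'joints': array([ 1.51960001e+00,  3.85598930e-01,  6.65816803e-03, -4.96513251e-04,
       -1.19399234e+00, -2.58638849e-01]), 'joint_vel': array([ 0.00085613, -0.00017076,  0.0008976 ,  0.00076917,  0.00015552,
        0.00100232]), 'joint_efforts': array([ 8.22813399e-04, -3.92288840e+01,  1.88407338e+01,  4.18618083e+00,
       -4.55533256e-03,  7.04257474e-06]), 'position': array([190.34591506, 594.71614611, 230.20902138]), 'ee_rot': array([ 9.88009524e-01, -1.54389072e-01, -1.18886398e-04,  1.08653733e-03]), 'contact_force': array([-0.20579643,  0.56608455,  0.526924  ]), 'wrist_torque': array([ 0.00022819, -0.03609996, -0.012089  ]), 'grasp_force': 0.0, 'gripper_width': 85.49285261869757}
side {'fov_y': 48.12323620380988, 'cx': 319.8000104952242, 'cy': 249.633501849176, 'rvec': array([ 2.09012901, -0.48815661,  0.25147633]), 'tvec': array([-433.60922226,  199.66254267,  909.77541155])}
top {'fov_y': 42.24846977837099, 'cx': 319.706337923882, 'cy': 242.27989080094417, 'rvec': array([ 2.14705444, -2.10507626,  0.17737602]), 'tvec': array([  39.00863989,  525.59081562, 1586.04713914])}
wrist {'fov_y': 59.83547907531058, 'cx': 317.50093259054563, 'cy': 234.5915202962525, 'tool_from_camera': array([[-3.11583578e-04, -9.51635865e-01, -3.07228063e-01,
         7.97881939e+01],
       [ 9.99999365e-01, -6.29324567e-04,  9.35150406e-04,
        -3.43568431e-01],
       [-1.08326883e-03, -3.07227577e-01,  9.51635457e-01,
        -1.42360666e+02],
       [ 0.00000000e+00,  0.00000000e+00,  0.00000000e+00,
         1.00000000e+00]])}
```

View pics/top0.png

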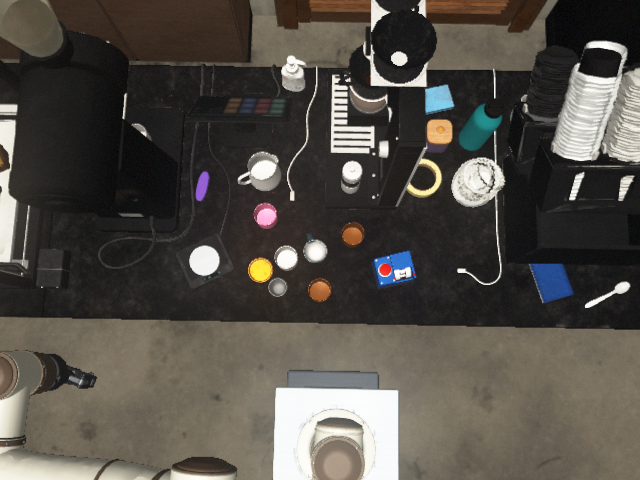

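View pics/side0.png

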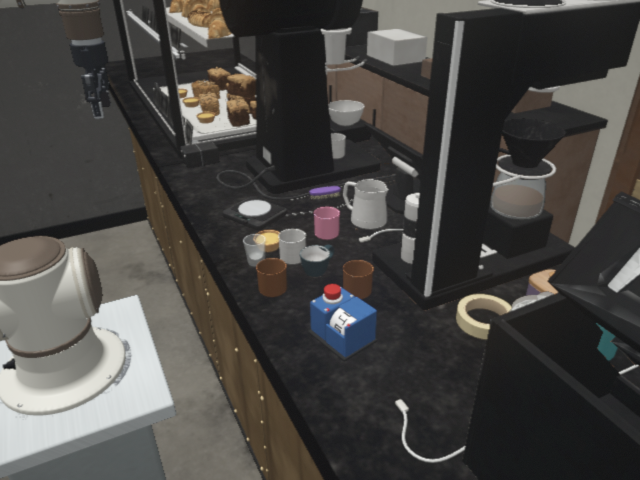

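Top view: pan ≈(204,261), dosing cup ≈(286,257), tart ≈(260,270), glass ≈(278,287), espresso cup ≈(315,250), counter ≈(394,268) with its red button ≈(385,270). Side view: pan (253,208), cup (292,245), button (332,292). I'll enlarge both for pixel detail.

```bash
cat > h.py <<'E'
import numpy as np,cv2
from bench import arm
from scipy.spatial.transform import Rotation as R
def cam(n,st=None):
    p=arm.camera_params(n); f=240/np.tan(np.radians(p['fov_y']/2))
    if n=='wrist':
        st=st or arm.read_state(); T=np.eye(4);T[:3,:3]=R.from_quat(st['ee_rot']).as_matrix();T[:3,3]=st['position']
        M=T@p['tool_from_camera']; return f,p['cx'],p['cy'],M[:3,:3],M[:3,3]
    Rm=R.from_rotvec(p['rvec']).as_matrix(); return f,p['cx'],p['cy'],Rm.T,-Rm.T@np.array(p['tvec'])
def ray(c,uv):
    f,cx,cy,Rw,o=c; d=Rw@np.array([(uv[0]-cx)/f,(uv[1]-cy)/f,1]); return o,d/np.linalg.norm(d)
def plane(c,uv,z):
    o,d=ray(c,uv); return o+d*(z-o[2])/d[2]
def tri(c1,u1,c2,u2):
    o1,d1=ray(c1,u1);o2,d2=ray(c2,u2)
    s=np.linalg.lstsq(np.c_[d1,-d2],o2-o1,rcond=None)[0]; a=o1+s[0]*d1;b=o2+s[1]*d2
    return (a+b)/2,np.linalg.norm(a-b)
def proj(c,P):
    f,cx,cy,Rw,o=c; q=Rw.T@(np.array(P)-o); return np.array([cx+f*q[0]/q[2],cy+f*q[1]/q[2]])
E
python3 - <<'E'
from h import *
t=cv2.imread('pics/top0.png')[215:305,180:420]; s=cv2.imread('pics/side0.png')[190:360,210:390]
a=cv2.resize(t,None,fx=3.3,fy=3.3,interpolation=cv2.INTER_CUBIC); 
cv2.imwrite('pics/tc.png',a)
b=cv2.resize(s,None,fx=3.5,fy=3.5,interpolation=cv2.INTER_CUBIC); cv2.imwrite('pics/sc.png',b)
T=cam('top');S=cam('side')
for n,u,v in(('pan',(204,261),(253,208)),('cuptop',(286,257),(292,236)),('button',(385,270),(332,290))):
    print(n,tri(T,u,S,v))
for n,u,z in(('tart',(260,270),25),('glass',(278,287),58),('esp',(315,250),50)): print(n,plane(T,u,z))
E
```

```text
pan (array([471.38638949, 356.08844819,  22.55502474]), np.float64(2.3674479325489965))
cuptop (array([482.44125207, 136.24630882,  55.24396974]), np.float64(0.2112702788181852))
button (array([ 449.13671424, -118.05633245,   90.51756499]), np.float64(0.7868065729145829))
tart [451.05239698 205.8722226   25.        ]
glass [403.58555582 154.3278942   58.        ]
esp [503.31113216  61.2309682   50.        ]
```

View pics/tc.png

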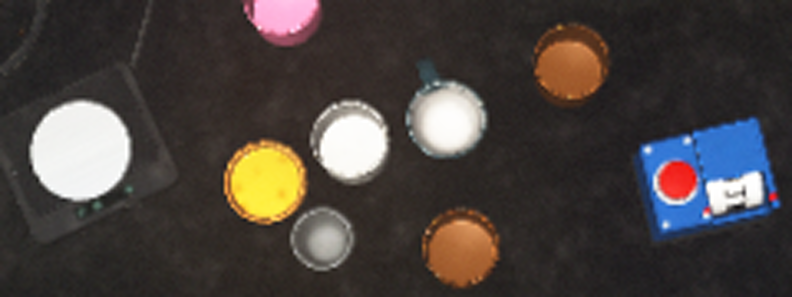

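Crop: cup ringed by tart (left), espresso cup (right, handle behind) and glass (front-left); free finger directions are about 40°/220° in world yaw. Moving above it.

>>> {"name": "drive_tool", "arguments": {"targets": [[-1,418,348,0,30],[-1,418,348,0,30],[-1,418,348,0,30],[-1,418,348,0,30],[-1,418,348,0,30],[-1,418,348,0,30],[-1,418,348,0,30],[-1,418,348,0,30],[-1,418,348,0,30],[-1,418,348,0,30],[-1,418,348,0,30],[-1,418,348,0,30]]}}

```text
clock: 1.35
position: [484.0, 132.5, 230.8]
ee_rot: [0.913, -0.408, -0.0, 0.001]
contact_force: [-0.5, -0.1, -0.6]
gripper_width: 85.4
grasp_force: 0.0
```

```bash
python3 - <<'E'
from h import *
st=arm.read_state(); im=arm.get_image('wrist'); cv2.imwrite('pics/w1.png',im)
print(st['clock'],st['position'],st['ee_rot'],st['joint_vel'].round(2)); np.save('w1.npy',np.r_[st['position'],st['ee_rot']])
W=cam('wrist',st)
for P in((482,136,57),(471,356,25),(451,206,25)): print(proj(W,P))
E
```

```text
1.35 [484.04110341 132.48824681 230.84011292] [ 9.13071475e-01 -4.07799112e-01 -1.13394410e-04  5.94327102e-04] [ 0.08 -0.01 -0.02 -0.02  0.   -0.05]
[316.88337024 212.23782376]
[175.67576718 372.98770503]
[290.92575416 280.81226524]
```

View pics/w1.png

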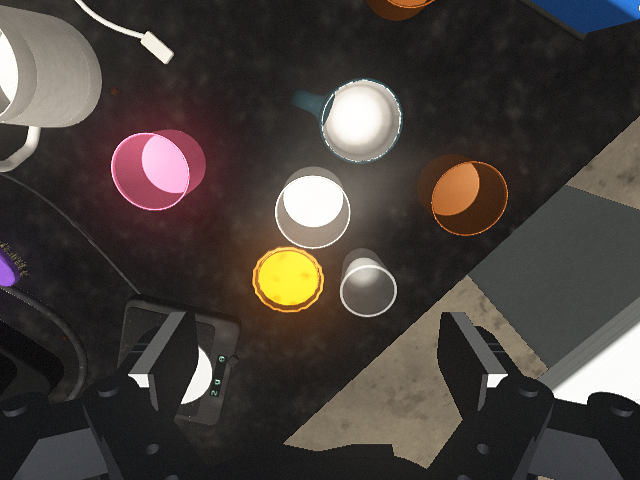

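Wrist view: cup rim centre ≈(313,212) (rim 276–350 × 176–248), tart (288,279), glass rim (369,289), espresso cup (361,119); left and right of the cup along the finger line is free.

```bash
python3 - <<'E'
from h import *
a=np.load('w1.npy'); W=cam('wrist',dict(position=a[:3],ee_rot=a[3:])); T=cam('top');S=cam('side')
u=(313,212)
print(tri(W,u,T,(286,257)),tri(W,u,S,(292,236)),plane(W,u,57))
for v,z in (((288,279),25),((369,289),58),((361,119),50)): print(plane(W,v,z))
m=a[:3]; Rm=R.from_quat(a[3:]).as_matrix(); print(Rm.T@(plane(W,u,57)-m)); print(Rm.round(3))
print(proj(W,plane(W,u,57)+np.array([0,0,-57])))
E
```

```text
(array([483.3267781 , 137.46496933,  53.38041126]), np.float64(2.454295142354121)) (array([483.58744566, 138.72123762,  53.51870861]), np.float64(0.4980843829785886)) [484.39399502 137.88353138  57.        ]
[454.15056355 206.41141013  25.        ]
[406.14929582 155.97345962  58.        ]
[504.18465089  61.73552911  50.        ]
[ -3.83061457  -4.06835673 173.83438484]
[[ 0.667 -0.745 -0.001]
 [-0.745 -0.667 -0.001]
 [ 0.     0.001 -1.   ]]
[313.49599303 196.08956805]
```

Heights agree (≈54 vs 57 mm). Centring and descending part-way for a second look.

>>> {"name": "drive_tool", "arguments": {"targets": [[-1,-4,-4,40,0],[-1,-4,-4,80,0],[-1,-4,-4,110,0],[-1,-4,-4,110,0],[-1,-4,-4,110,0]]}}

```text
clock: 1.9
position: [483.0, 142.9, 121.8]
ee_rot: [0.915, -0.404, 0.0, 0.0]
contact_force: [-0.1, 0.0, 0.9]
gripper_width: 85.2
grasp_force: 0.0
```

```bash
python3 - <<'E'
from h import *
st=arm.read_state(); im=arm.get_image('wrist'); cv2.imwrite('pics/w2.png',im)
print(st['position']); np.save('w2.npy',np.r_[st['position'],st['ee_rot']])
W=cam('wrist',st); print(proj(W,(484.4,137.9,57)),proj(W,(484.4,137.9,0)))
E
```

```text
[482.96381133 142.87101559 121.83104736]
[323.06688476 249.20313134] [321.85197758 219.7969127 ]
```

View pics/w2.png

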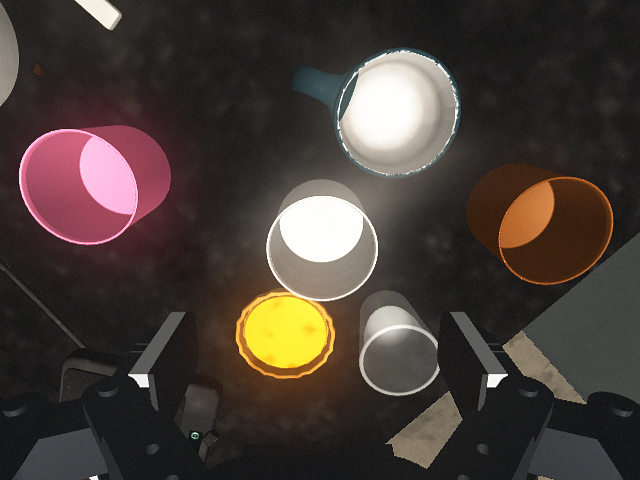

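Rim centre ≈(322,247), within 2 px of prediction; the finger lanes left and right are clear. Descend and grip.

>>> {"name": "drive_tool", "arguments": {"targets": [[-1,5,2,35,0],[-1,5,2,70,0],[-1,5,2,95,0],[-1,5,2,106,0],[-1,5,2,106,0],[0.2,5,2,106,0],[1,5,2,106,0],[1,5,2,106,0],[1,5,2,106,0],[1,5,2,106,0],[1,5,2,106,0],[1,5,2,106,0]]}}

```text
clock: 3.15
position: [485.9, 137.7, 17.4]
ee_rot: [0.915, -0.404, 0.001, -0.002]
contact_force: [-0.9, 0.7, 5.2]
gripper_width: 57.0
grasp_force: 63.3
```

Gripped (57 mm, 63 N). Lift, then swing so the pan lies in front of the wrist camera.

>>> {"name": "drive_tool", "arguments": {"targets": [[1,0,0,-30,0],[1,0,0,-80,0],[1,0,0,-120,0],[1,-20,-10,-150,0],[1,-60,-31,-150,0],[1,-105,-54,-150,0],[1,-150,-78,-150,0],[1,-195,-102,-150,0],[1,-235,-122,-150,0],[1,-260,-136,-150,0],[1,-260,-136,-150,0],[1,-260,-136,-150,0]]}}

```text
clock: 4.35
position: [410.0, 421.0, 165.6]
ee_rot: [0.915, -0.404, -0.0, 0.0]
contact_force: [0.3, -0.9, -0.0]
gripper_width: 57.2
grasp_force: 64.6
```

```bash
python3 - <<'E'
from h import *
st=arm.read_state(); im=arm.get_image('wrist'); cv2.imwrite('pics/w3.png',im)
print(st['position'],st['gripper_width'],st['contact_force']); np.save('w3.npy',np.r_[st['position'],st['ee_rot']])
W=cam('wrist',st); print(proj(W,(471,356,25)))
E
```

```text
[409.96521647 421.04658161 165.56520403] 57.196315169125796 [ 0.27684195 -0.89906127 -0.03382185]
[316.20243475  84.16207409]
```

View pics/w3.png

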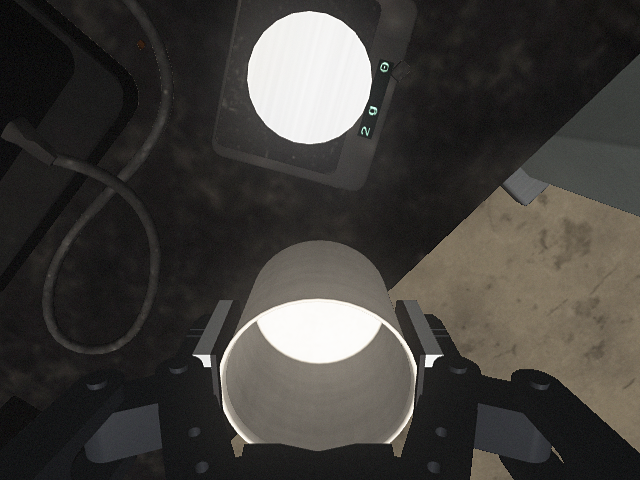

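Pan is the white disc at ≈(309,78), fully visible; the held cup's rim spans columns 220–417 with its far edge at row 299. Measuring both.

```bash
python3 - <<'E'
from h import *
a=np.load('w3.npy'); W=cam('wrist',dict(position=a[:3],ee_rot=a[3:])); T=cam('top');S=cam('side')
def blob(im,x0,y0,x1,y1,t):
    g=np.zeros(im.shape[:2],np.uint8); g[y0:y1,x0:x1]=(im[y0:y1,x0:x1].min(2)>t)*255
    c=max(cv2.findContours(g,0,cv2.CHAIN_APPROX_NONE)[0],key=cv2.contourArea); return cv2.fitEllipse(c)
w=blob(cv2.imread('pics/w3.png'),200,0,400,180,150);t=blob(cv2.imread('pics/top0.png'),180,235,230,285,130);s=blob(cv2.imread('pics/side0.png'),225,190,285,228,130)
print(w,t,s)
print(tri(W,w[0],T,t[0]),tri(W,w[0],S,s[0]),tri(T,t[0],S,s[0]),plane(W,w[0],25),plane(T,t[0],25))
P=plane(W,w[0],25); Rm=R.from_quat(a[3:]).as_matrix()
# cup rim in tool coords
zr=a[2]+39.6
for u in((318,299),(220,375),(417,375)): print('rim',Rm.T@(plane(W,u,zr)-a[:3]))
print('pan in tool',Rm.T@(P-a[:3]))
l=[plane(W,(w[0][0]+d,w[0][1]),25) for d in(-62,62)];print(np.linalg.norm(l[0]-l[1]))
E
```

```text
((309.0545654296875, 77.21556091308594), (123.2989501953125, 131.63034057617188), 176.95419311523438) ((204.0224609375, 260.14361572265625), (29.065561294555664, 29.886051177978516), 61.976097106933594) ((254.11122131347656, 207.55303955078125), (15.020968437194824, 31.99111557006836), 85.62248992919922)
(array([476.44801954, 356.26124854,  18.38955127]), np.float64(2.198163575192029)) (array([475.34122078, 356.48097227,  22.73781174]), np.float64(3.982440533708773)) (array([473.94285032, 355.93899827,  23.19132478]), np.float64(1.6482649595108936)) [477.15197462 355.98032335  25.        ] [474.4864875 355.3814694  25.       ]
rim [ 27.92283547  -0.64028735 -39.60622369]
rim [  3.55987509 -29.08248615 -39.60597619]
rim [  3.48572108  28.11610332 -39.59574075]
pan in tool [ 93.37413466  -5.91492549 140.54372861]
78.78572970520385
```

Wrist puts the pan at (477,356), height consistent with ≈23–25 mm; cup sits ≈−1.6 mm in tool x. Moving over and lowering to just above contact.

>>> {"name": "drive_tool", "arguments": {"targets": [[1,40,-2,0,0],[1,80,-4,20,0],[1,94,-5,60,0],[1,94,-5,95,0],[1,94,-5,110,0],[1,94,-5,118,0],[1,94,-5,121,0],[1,94,-5,121,0],[1,94,-5,121,0]]}}

```text
clock: 5.3
position: [478.0, 355.2, 45.7]
ee_rot: [0.914, -0.405, 0.0, -0.001]
contact_force: [0.3, 0.4, -0.4]
gripper_width: 57.1
grasp_force: 64.6
```

```bash
python3 - <<'E'
from h import *
s=cv2.imwrite; t=arm.get_image('top');i=arm.get_image('side')
st=arm.read_state(); print(st['position'],st['contact_force'])
a=cv2.resize(t[215:305,160:260],None,fx=4,fy=4,interpolation=2);b=cv2.resize(i[150:240,215:315],None,fx=4,fy=4,interpolation=2)
cv2.imwrite('pics/p1.png',np.hstack([a,b]))
E
```

```text
[477.82701305 355.25931265  45.54081787] [ 0.63208024 -0.12668023 -1.04509651]
```

View pics/p1.png

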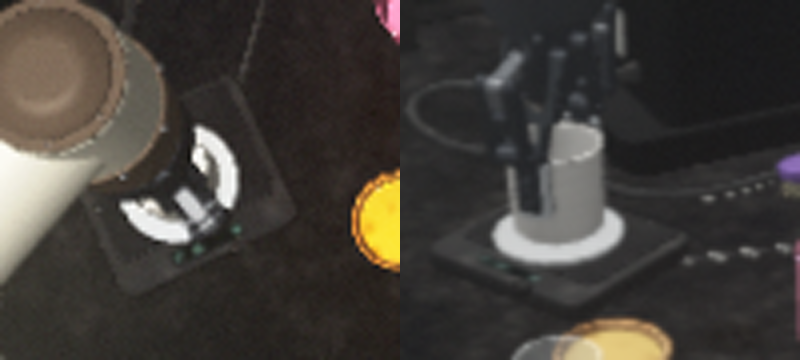

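Cup is held just above the pan, roughly centred (side view: base flanked by similar pan margins). Lower 3 mm, release, rise and back off so the camera sees it.

>>> {"name": "drive_tool", "arguments": {"targets": [[1,0,0,2,0],[1,0,0,3,0],[1,0,0,3,0],[0.2,0,0,3,0],[-1,0,0,3,0],[-1,0,0,3,0],[-1,0,0,3,0],[-1,0,0,3,0],[-1,0,0,-35,0],[-1,0,0,-80,0],[-1,0,0,-120,0],[-1,0,0,-140,0]]}}

```text
clock: 6.6
position: [478.7, 355.8, 188.6]
ee_rot: [0.915, -0.404, 0.001, -0.003]
contact_force: [0.2, -0.4, 0.2]
gripper_width: 85.2
grasp_force: 0.0
```

>>> {"name": "drive_tool", "arguments": {"targets": [[-1,-20,0,-20,0],[-1,-45,0,-40,0],[-1,-45,0,-40,0],[-1,-45,0,-40,0]]}}

```text
clock: 7.0
position: [446.8, 388.1, 224.2]
ee_rot: [0.915, -0.404, -0.0, -0.0]
contact_force: [0.6, -1.0, -0.8]
gripper_width: 85.6
grasp_force: 0.0
```

```bash
python3 - <<'E'
from h import *
st=arm.read_state(); im=arm.get_image('wrist'); cv2.imwrite('pics/w4.png',im)
print(st['clock'],st['position'],st['joint_vel'].round(3)); np.save('w4.npy',np.r_[st['position'],st['ee_rot']])
W=cam('wrist',st); print(proj(W,(477,356,25)),proj(W,(477,356,82)))
E
```

```text
7.0 [446.75310636 388.0658138  224.18897255] [-0.019  0.021 -0.026 -0.004 -0.    -0.   ]
[317.12300269 146.27143651] [317.15006067 155.17871544]
```

View pics/w4.png

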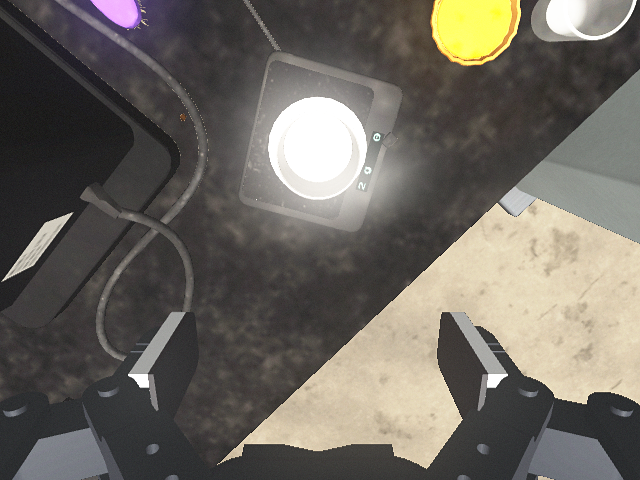

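Cup stands on the pan around (318,148), pan outline 269–367; saturated, so I stretch contrast to separate the rim from the pan.

```bash
python3 - <<'E'
from h import *
im=cv2.imread('pics/w4.png')[85:210,255:380].astype(float)
def st(x,lo,hi): return np.clip((x-lo)/(hi-lo)*255,0,255)
z=lambda x:cv2.resize(x.astype(np.uint8),None,fx=3.15,fy=3.15,interpolation=0)
t=cv2.resize(arm.get_image('top')[235:285,180:230],(394,394),interpolation=2)
cv2.imwrite('pics/p2.png',np.hstack([z(np.repeat(st(im.mean(2,keepdims=True),150,255),3,2)),t]))
E
```

```text
(no output)
```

View pics/p2.png

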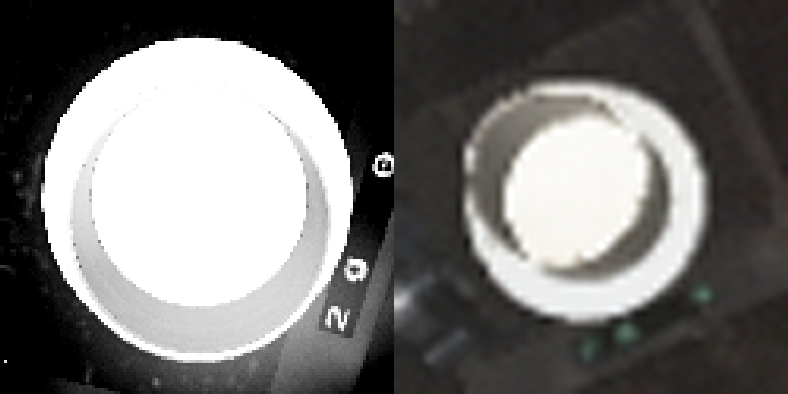

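Pan centre vs cup-floor centre differ by ≈(1,−2) px, about 2 mm: well centred, upright. Now over to the counter with fingers shut, turned so the camera sees the window from the front.

>>> {"name": "drive_tool", "arguments": {"targets": [[1,25,31,0,4],[1,60,75,0,9],[1,92,115,0,14],[1,124,155,0,18],[1,156,195,0,22],[1,188,235,0,26],[1,220,276,0,30],[1,252,316,10,34],[1,284,356,30,38],[1,316,396,50,42],[1,338,424,70,42],[1,343,430,84,42]]}}

```text
clock: 8.3
position: [357.4, -158.0, 138.9]
ee_rot: [0.707, -0.707, -0.001, 0.001]
contact_force: [0.2, 0.9, -0.3]
gripper_width: -0.3
grasp_force: 0.0
```

>>> {"name": "drive_tool", "arguments": {"targets": [[1,0,0,0,0],[1,0,0,0,0],[1,0,0,0,0]]}}

```text
clock: 8.6
position: [360.0, -154.8, 140.8]
ee_rot: [0.709, -0.705, 0.0, -0.0]
contact_force: [-0.2, 1.7, 0.4]
gripper_width: 0.1
grasp_force: 0.0
```

```bash
python3 - <<'E'
from h import *
st=arm.read_state(); im=arm.get_image('wrist'); cv2.imwrite('pics/w5.png',im)
print(st['clock'],st['position'],st['ee_rot'],st['contact_force'],st['joint_vel'].round(3)); np.save('w5.npy',np.r_[st['position'],st['ee_rot']])
W=cam('wrist',st); print(proj(W,(451,-118,94)),proj(W,(441,-166,63)))
h=cv2.cvtColor(im,cv2.COLOR_BGR2HSV); m=cv2.inRange(h,(0,150,70),(8,255,255))|cv2.inRange(h,(172,150,70),(180,255,255))
for c in cv2.findContours(m,0,2)[0]:
    if cv2.contourArea(c)>15: print(cv2.contourArea(c),cv2.boundingRect(c))
E
```

```text
8.6 [ 360.03991244 -154.8475152   140.77161869] [ 7.08851688e-01 -7.05357389e-01  4.18890565e-04 -2.51755981e-04] [-0.21846876  1.67938247  0.39466773] [ 0.02  -0.012  0.005 -0.001  0.002  0.001]
[143.16261136 334.76289798] [172.95074091 228.37972617]
2552.5 (114, 304, 64, 57)
53.5 (186, 272, 10, 11)
91.5 (152, 179, 14, 12)
```

```bash
python3 - <<'E'
from h import *
im=cv2.imread('pics/w5.png'); c=cv2.rotate(im[165:365,95:245],cv2.ROTATE_90_CLOCKWISE)
cv2.imwrite('pics/c5.png',cv2.resize(c,None,fx=4,fy=4,interpolation=cv2.INTER_CUBIC))
W=cam('wrist',dict(zip(('position','ee_rot'),np.split(np.load('w5.npy'),[3]))))
m=cv2.inRange(cv2.cvtColor(im,cv2.COLOR_BGR2HSV),(0,150,70),(8,255,255)); k=max(cv2.findContours(m,0,2)[0],key=cv2.contourArea)
print(cv2.fitEllipse(k))
E
```

```text
((141.9154815673828, 338.2073669433594), (41.41047668457031, 53.96836471557617), 95.50444793701172)
```

View pics/c5.png

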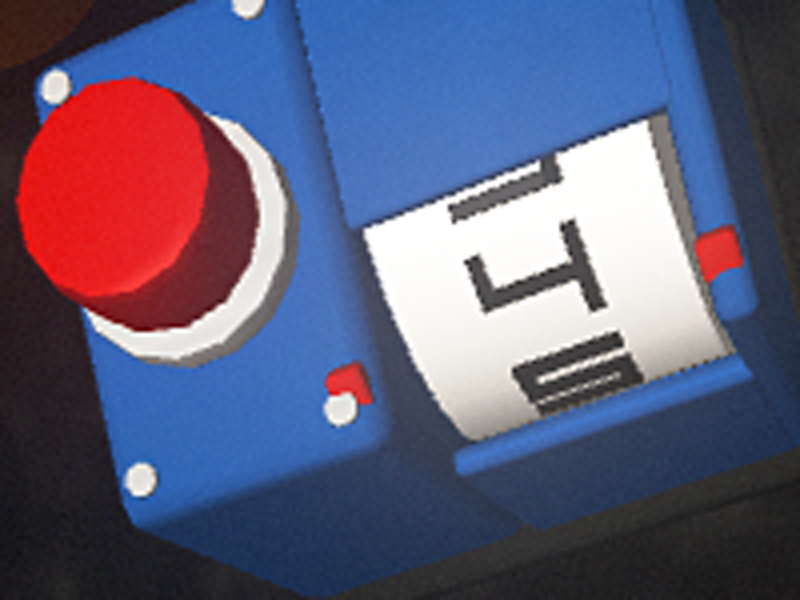

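Crop: numeral 4 centred ≈(537,267), a 5 below it ≈(585,375), bottom of 3 above; pointers at (717,252) and (350,385), i.e. line at ≈(540,316) — possibly half-way 4→5; I compute where the reading line truly projects.

```bash
python3 - <<'E'
from h import *
st=dict(zip(('position','ee_rot'),np.split(np.load('w5.npy'),[3])))
W=cam('wrist',st);T=cam('top');S=cam('side')
o=lambda x,y:(95+y/4,364-x/4); inv=lambda p:((364-p[1])*4,(p[0]-95)*4)
b=o(113,187); print('btn',plane(W,b,94),tri(W,b,T,(385,270)),tri(W,b,S,(332,289)))
B=plane(W,b,94)
# four white screws on z=72? lid: yaw
for z in(63,72):
    p1,p2=plane(W,o(717,252),z),plane(W,o(350,385),z); print(z,p1,p2,np.linalg.norm(p1-p2),np.degrees(np.arctan2(*(p2-p1)[[0,1]])))
s1,s2,s3=[plane(W,o(*q),73) for q in((55,87),(140,480),(340,408))]; print('screws',s1,s2,s3)
d=s1-s2; print('xaxis yaw',np.degrees(np.arctan2(d[1],d[0])))
d=s2-s3; print('yaw from y',np.degrees(np.arctan2(-d[0],d[1])))
def win(yaw,x=-19,y=-45,z=63):
    c,s=np.cos(np.radians(yaw)),np.sin(np.radians(yaw)); return np.r_[B[0]+c*x-s*y,B[1]+s*x+c*y,z]
for yaw in(10,13,16,-13): print(yaw,win(yaw),inv(proj(W,win(yaw))))
Rm=R.from_quat(st['ee_rot']).as_matrix(); print('btn in tool',Rm.T@(B-st['position']))
for yaw in (13,):
  for r in (15,20,25,30):
    # drum: surface pt at 45deg, axis behind/below; +-36deg neighbours
    for a in(-36,-18,0,18,36):
        t=np.radians(45+a); print(r,a,np.round(inv(proj(W,win(yaw,-19+r*(np.cos(np.radians(45))-np.cos(t)),-45,63+r*(np.sin(t)-np.sin(np.radians(45))))))))
E
```

```text
btn [ 451.80131634 -117.41583335   94.        ] (array([ 449.4300248 , -118.07481263,   95.89824382]), np.float64(3.038316844434927)) (array([ 452.25639127, -115.17696066,   90.38891419]), np.float64(2.359977801016547))
63 [ 446.51564011 -190.32539407   63.        ] [ 433.43580485 -137.21773727   63.        ] 54.69465513675599 -13.835955722674655
72 [ 443.04028379 -192.08909902   72.        ] [ 430.49516871 -141.15255029   72.        ] 52.458668577255544 -13.83595572267469
screws [477.54467905 -94.86092194  73.        ] [ 419.4722273  -109.12075001   73.        ] [ 427.14810775 -140.11717232   73.        ]
xaxis yaw 13.796153131662662
yaw from y 13.908780795781423
10 [ 440.90413703 -165.03149761   63.        ] (np.float64(535.7701319894788), np.float64(313.20779489329936))
13 [ 443.41108255 -165.53655629   63.        ] (np.float64(539.3475078503484), np.float64(294.66833778254977))
16 [ 445.94102513 -165.90971942   63.        ] (np.float64(542.015850871762), np.float64(276.0398738107052))
-13 [ 423.16548766 -156.98841623   63.        ] (np.float64(480.1581372002569), np.float64(446.1391412463835))
btn in tool [-36.98894421 -91.90088891  46.84991986]
15 -36 [563. 342.]
15 -18 [551. 323.]
15 0 [539. 295.]
15 18 [528. 261.]
15 36 [517. 226.]
20 -36 [570. 358.]
20 -18 [555. 332.]
20 0 [539. 295.]
20 18 [524. 250.]
20 36 [510. 203.]
25 -36 [577. 373.]
25 -18 [559. 341.]
25 0 [539. 295.]
25 18 [520. 239.]
25 36 [503. 180.]
30 -36 [584. 387.]
30 -18 [563. 350.]
30 0 [539. 295.]
30 18 [516. 227.]
30 36 [495. 156.]
```

Reading line projects near (540,289): best reading is 4 (not half-way), but I'll confirm with the size of the first drum step. Button at ≈(451,−117,94). Approach to just above it, then first press with small steps.

>>> {"name": "drive_tool", "arguments": {"targets": [[1,-20,-46,0,0],[1,-37,-91,0,0],[1,-37,-91,25,0],[1,-37,-91,40,0],[1,-37,-91,40,0],[1,-37,-91,40,0]]}}

```text
clock: 9.25
position: [451.0, -117.0, 101.1]
ee_rot: [0.709, -0.705, 0.0, -0.0]
contact_force: [0.5, 0.4, 0.2]
gripper_width: 0.1
grasp_force: 0.0
```

>>> {"name": "drive_tool", "arguments": {"targets": [[1,0,0,4,0],[1,0,0,8,0],[1,0,0,11,0],[1,0,0,11,0]]}}

```text
clock: 9.65
position: [451.1, -117.5, 89.9]
ee_rot: [0.709, -0.705, 0.001, -0.001]
contact_force: [0.3, 2.5, 3.5]
gripper_width: 0.3
grasp_force: 1.9
```

>>> {"name": "drive_tool", "arguments": {"targets": [[1,0,0,3,0],[1,0,0,5,0],[1,0,0,6.5,0],[1,0,0,6.5,0]]}}

```text
clock: 10.05
position: [451.1, -117.5, 83.5]
ee_rot: [0.709, -0.705, 0.001, -0.001]
contact_force: [-0.5, 3.0, 7.2]
gripper_width: 0.1
grasp_force: 3.7
```

>>> {"name": "drive_tool", "arguments": {"targets": [[1,0,0,1,0],[1,0,0,1,0]]}}

```text
clock: 10.25
position: [451.2, -117.6, 83.5]
ee_rot: [0.709, -0.705, 0.001, -0.001]
contact_force: [-2.4, 4.1, 14.6]
gripper_width: 0.1
grasp_force: 7.2
```

Hard stop reached. Back to the same viewing pose to compare the drum.

>>> {"name": "drive_tool", "arguments": {"targets": [[1,0,0,-15,0],[1,0,0,-40,0],[1,17,45,-58.5,0],[1,37,91,-58.5,0],[1,37,91,-58.5,0],[1,37,91,-58.5,0],[1,37,91,-58.5,0]]}}

```text
clock: 10.95
position: [359.9, -155.2, 140.2]
ee_rot: [0.709, -0.706, 0.0, 0.0]
contact_force: [0.3, 0.3, 0.3]
gripper_width: 0.4
grasp_force: 0.0
```

```bash
python3 - <<'E'
from h import *
st=arm.read_state(); im=arm.get_image('wrist'); cv2.imwrite('pics/w6.png',im); print(st['clock'],st['position'])
def drum(n):
    c=cv2.rotate(cv2.imread(n)[165:365,95:245],cv2.ROTATE_90_CLOCKWISE); c=cv2.resize(c,None,fx=4,fy=4,interpolation=cv2.INTER_CUBIC)
    # drum corners TL,TR,BR,BL -> rectangle
    H=cv2.getPerspectiveTransform(np.float32([[365,228],[652,120],[735,352],[465,440]]),np.float32([[0,0],[52,0],[52,40],[0,40]]))
    return cv2.cvtColor(cv2.warpPerspective(c,H,(52,40)),cv2.COLOR_BGR2GRAY)
A,B=drum('pics/w5.png'),drum('pics/w6.png')
for r in range(40): print(''.join('#' if v<110 else '.' for v in A[r]),' ',''.join('#' if v<110 else '.' for v in B[r]))
E
```

```text
10.95 [ 359.92537308 -155.16366414  140.24759826]
...#.............................##.................   .................................##................#
.................................##.................   .................................##.................
...............####################.................   ................................###................#
................#####.#############.................   ................................#.#.................
...............#.#..................................   ....................................................
....................................................   ....................................................
....................................................   ....................................................
....................................................   ....................................................
....................................................   ....................................................
....................................................   .......................
[... 2569 characters left out ...]
..............###..................................#
..............###...................................   ..............###......#..#.#.####.................#
...............####################................#   ..............#####################................#
...............####################.................   ..............#####################................#
...............###.#.##.........###.................   ...............###.............####.................
.................##.#.#############.................   ...............####################.................
#...............####################................   #..............####################.................
```

The full-size step 4→5 is confirmed: a clean 5 now sits where the 4 was, with 6 below. Two more presses.

>>> {"name": "drive_tool", "arguments": {"targets": [[1,-20,-46,0,0],[1,-37,-91,10,0],[1,-37,-91,40,0],[1,-37,-91,46,0],[1,-37,-91,50,0],[1,-37,-91,54,0],[1,-37,-91,57,0],[1,-37,-91,58.5,0],[1,-37,-91,58.5,0],[1,-37,-91,45,0],[1,-37,-91,30,0],[1,-37,-91,30,0]]}}

```text
clock: 12.2
position: [451.1, -118.1, 112.2]
ee_rot: [0.709, -0.706, 0.001, -0.001]
contact_force: [0.7, 0.1, -0.3]
gripper_width: 0.1
grasp_force: 0.0
```

>>> {"name": "drive_tool", "arguments": {"targets": [[1,17,45,-20,0],[1,37,91,-30,0],[1,37,91,-30,0],[1,37,91,-30,0],[1,37,91,-30,0]]}}

```text
clock: 12.7
position: [359.9, -155.1, 140.2]
ee_rot: [0.709, -0.706, 0.0, -0.0]
contact_force: [0.4, -0.4, 0.8]
gripper_width: -0.1
grasp_force: 0.0
```

```bash
cat > d.py <<'E'
from h import *
import sys
n=sys.argv[1]; cv2.imwrite(n,arm.get_image('wrist')); st=arm.read_state(); print(st['clock'],st['position'],st['contact_force'])
c=cv2.rotate(cv2.imread(n)[165:365,95:245],cv2.ROTATE_90_CLOCKWISE); c=cv2.resize(c,None,fx=4,fy=4,interpolation=cv2.INTER_CUBIC)
H=cv2.getPerspectiveTransform(np.float32([[365,228],[652,120],[735,352],[465,440]]),np.float32([[0,0],[52,0],[52,40],[0,40]]))
for r in cv2.cvtColor(cv2.warpPerspective(c,H,(52,40)),cv2.COLOR_BGR2GRAY): print(''.join('#' if v<110 else '.' for v in r))
E
python3 d.py pics/w7.png
```

```text
12.75 [ 360.19054251 -154.99289079  140.08291945] [-0.11498612  0.00830994 -0.11104074]
................................###................#
...............######.#############.................
...............####################................#
...............######.#.#.#.#.#.#...................
...................................................#
....................................................
....................................................
....................................................
....................................................
....................................................
..............#.#.###.#.#####.####..................
..............####################..................
..............####################..................
..............##....................................
..............##....................................
..............##....................................
..............##.......#..#.###.#...................
.............#####################..................
.............#####################..................
.....
[... 407 characters left out ...]
..........#
...................................................#
...................................................#
..................................................##
..............####################.................#
..............####################................##
..............####################.................#
...............................###................##
...............................###.................#
................................###................#
................................###................#
................................###.................
................................###.................
#...............................###..............#.#
```

It shows 6, with 7 next. One last identical press.

>>> {"name": "drive_tool", "arguments": {"targets": [[1,-20,-46,0,0],[1,-37,-91,10,0],[1,-37,-91,40,0],[1,-37,-91,46,0],[1,-37,-91,50,0],[1,-37,-91,54,0],[1,-37,-91,57,0],[1,-37,-91,58.5,0],[1,-37,-91,58.5,0],[1,-37,-91,45,0],[1,-37,-91,30,0],[1,-37,-91,30,0]]}}

```text
clock: 13.95
position: [451.1, -118.0, 112.1]
ee_rot: [0.709, -0.706, 0.001, -0.001]
contact_force: [0.6, 0.1, 0.8]
gripper_width: -0.2
grasp_force: 0.0
```

>>> {"name": "drive_tool", "arguments": {"targets": [[1,17,45,-20,0],[1,37,91,-30,0],[1,37,91,-30,0],[1,37,91,-30,0],[1,37,91,-30,0]]}}

```text
clock: 14.45
position: [359.9, -155.1, 140.2]
ee_rot: [0.709, -0.706, 0.0, -0.0]
contact_force: [0.0, -0.1, 0.2]
gripper_width: 0.1
grasp_force: 0.0
```

```bash
python3 d.py pics/w8.png; python3 - <<'E'
from h import *
a,b=cv2.imread('pics/top0.png'),arm.get_image('top'); cv2.imwrite('pics/top1.png',b)
h=lambda i:cv2.inRange(cv2.cvtColor(i,cv2.COLOR_BGR2HSV)[240:290,240:285],(18,150,100),(35,255,255))
for i in(a,b): m=cv2.moments(h(i));print(m['m10']/m['m00'],m['m01']/m['m00'])
d=cv2.absdiff(a,b).max(2)
for n,(x,y) in dict(glass=(278,287),esp=(315,250)).items(): print(n,d[y-12:y+12,x-12:x+12].mean())
E
```

```text
14.5 [ 360.19762646 -154.98122185  140.08808841] [ 0.09910185 -0.58697378 -0.38849034]
................##..............###................#
...............####################.................
...............###.##.#..#.#.#..###................#
...............##.#.#.#.#.#...#.#...................
....................................................
....................................................
....................................................
....................................................
....................................................
....................................................
..............#.#.###.#.##########..................
..............####################..................
..............####################..................
................................##..................
...............................###..................
................................##..................
...............................###................#.
...............................###..................
...............................###..................
......
[... 525 characters left out ...]
..................................................#
..............####################.................#
..............####################................##
..............####################.................#
..............###...............##.................#
..............###...........#.####.................#
..............#####################.................
..............#####################.................
...............###......#.##.#.####.................
...............####################.................
#..............####################................#
20.470588235294116 29.62148337595908
20.48877805486284 29.55860349127182
glass 10.95486111111111
esp 10.62673611111111
```

The drum shows 7, the tart hasn't moved, and the robot touches nothing.

```bash
python3 -c "
from bench import arm
print(arm.job_done())"
```

```text
the job is handed in; nothing more can be done
None
```

The job is handed in: the dosing cup stands released on the pan about 2 mm off centre, the counter reads 7 after three presses from 4, and the tart hasn't moved; I didn't measure the glass or espresso cup exactly, but the top camera showed no clear shift.

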